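Find the heavy side of a pulley on the balancing stand

ROBOT

A 7-joint arm with a two-finger parallel gripper is mounted at the origin on the work surface; the furniture and walls round the work are solid. World frame = base frame: x ahead of the robot, y to its left, z up, the work surface at z = 0. Lengths are in mm, angles in rad, forces in N, time in s.
With the tool pointing down it reaches from about 350 to 900 mm from the base axis. Payload 8.1 kg.
Tool frame: the origin (TCP) lies on the centre line of the jaws, within the pads' length; the fingertips stand 25 mm ahead of it and the grasp point (between the pads) lies 6 mm ahead of it (tip_extent is the z of the fingertips in the tool frame, in mm); z points along the fingers, y is the line along which they close (so a half turn about z gives the same grasp; the last joint's range is limited). The gripper opens to 92 mm and grips with 3 to 60 N. Pads are 19 mm wide; open, the fingers measure 130 mm over their backs; the gripper's body (75 mm by 190 mm) begins 47 mm behind the grasp point.
Start: joints at [1.174, 0.434, 0.025, 1.573, -0.012, 1.134, -0.075], TCP at [180.971, -598.239, 251.742] pointing down, gripper open.
Joint ranges: [-2.62, 2.62], [-0.44, 2.09], [-1.27, 1.32], [0.08, 2.57], [-1.32, 4.46], [0.12, 2], [-2.74, 2.74]. Speed limits (rad/s): [2.22, 2.22, 3.01, 3.01, 3.14, 3.14, 3.14].

INTERFACE

Orientations are given as [roll, pitch, yaw] about the fixed x, y, z axes, in that order (R = Rz(yaw) Ry(pitch) Rx(roll)).
In Python, from cell import read_state, grab_frame, get_calibration, finish_job, boxes_of, cut_out, tip_extent gives the robot as it stands. The module is installed in compiled form; this text tells all that it offers.
- The arm moves only by the tool step_arm, never from a script. Its arguments are lists of equal length, an entry for each row: "fingers": the finger opening in mm, from 0 to 91.8; "linear": the shift along the tool's x, y, z in mm, a list of three; "yaw": the turn about the tool's z in degrees. In form: {"fingers": [fingers, ...], "linear": [[dx, dy, dz], ...], "yaw": [yaw, ...]}. A call has 1 to 12 rows; each row is the pose to reach, as a shift and turn from the pose commanded when the call began, along the tool's axes at that moment; what a row does not reach only later rows make up. A row lasts 1/10 s, in which the tool goes at most 50 mm and 8.59 degrees, less where a joint would pass 70% of its speed; a pose out of reach is approached as far as the arm can. A call with a gripper value outside its range is refused whole. The fingers move at their own pace and stop on an object; "force" is the grip in N (left out, the last holds). Time passes only in rows, so rows that repeat a pose let the fingers close. It gives the time, the measured TCP pose, the force, the opening and the grip force at its end, in the units of the state.
- read_state(): the state, without advancing time (a new reading comes with each control period).
- grab_frame(name): name is "scene" or "top"; returns (picture, depth): 384x512x3 uint8, blue, green, red; 384x512 float32, mm along the optical axis (not along the pixel's ray), 0 where there is no reading.
- get_calibration(name): a dict with "vertical_fov" (degrees; the focal length in pixels is half the picture's height over the tangent of half this angle, whatever the lens; pixels are square), "cx", "cy" (the principal point, pixels), "rvec" (rotation vector, rad) and "tvec" (3), from world to camera coordinates, as OpenCV has them. Camera axes: x right, y down, z forward; pixel columns grow to the right and rows downward; lengths in mm; the calibration is good to about 2 mm. A picture is of the moment at which its call begins. get_calibration takes no time and is no camera call.
- finish_job(): hands the job in; it is judged then, once.
Trained networks look in the newest picture that a camera, given by its name, has taken for a name from the list of things; names that differ only in an ending like _2 or _b are one class to them, and where a whole thing is asked for, a point or a joint stands for the part that bears it (a point fixed in the world has none). Each returns a list of dicts, best first, with "score" (0 to 1); they miss things now and then, are a little off and sometimes report something else, mostly with a low value. They report only what shows in the picture. A call takes as long as a camera call.
- boxes_of(camera, thing): "pixel" ([column, row] in pixels, amid what is visible of it).
- cut_out(camera, thing): "region" (384x512 bool, what is visible of it) and "pixel" ([column, row] in pixels, amid what is visible of it).
The state is a dict: "time_s": time; "joints": joint angles; "qvel": joint speeds; "joint_efforts": joint torques, N m; "position": TCP position; "tool_rot": TCP orientation; "ft_force": force on the tool from outside, world axes, zero at the start; "torque": the same for the moment, N m; "gripper_width": finger opening in mm; "grip_force": force on a finger pad.
Only numpy, scipy, OpenCV 4.12 (cv2) and the standard library are available. Lean on these libraries where they do the work, as an engineer would, in place of code of your own. Each camera call takes 0.05 s, during which the arm holds its last target. There are 200 camera calls.

TASK

The pulley in the wooden rack is to be checked for balance. Swing the guard door of the balancing stand wide open by its handle, then lay the pulley's shaft across the four rollers, the pulley hanging midway between them, without turning its heavy side down yourself. Let go, let it turn on the rollers by itself until its heavy side hangs straight down and it has stopped, and leave it there with the guard open.

Things in the scene. Friction and masses are not known exactly. Their poses are not given: they have to be found in the camera images.
- guard_handle (a point): black upright round knob on the roof of the guard door, 14 mm diameter, 42 mm tall (z 75 to 117 mm above the desk), near the middle of the door; this point is on its axis, 98 mm above the desk, 77 mm from the hinge axis. Pinch it from above and carry it round the hinge in an arc; a round knob may turn in the grip.
- guard_hinge (a point): a point on the guard's upright hinge axis, 98 mm above the desk. The guard is an aluminium sheet, 136 mm wide, with a front pane and a roof 70 mm deep (75 mm above the desk) that covers the rollers.
- guard (a joint): opening angle of the guard door in rad: 0 closed, 2.2 wide open (stop); it turns clockwise seen from above as it opens and stays where it is left (about 0.5 N at the knob). From about 1.6 its roof leaves the pulley's place free; 1.8 to 2.1 gives good room.
- stand: grey balancing stand, fixed to the desk, base 120 x 170 mm; origin under its middle on the desk; its y axis is the direction in which the pulley's shaft has to lie, its -x side is the guard side. Beside it stand a tall green hand press (to its right and beyond, up to 430 mm high) and the drawers with the printer (left); keep the gripper clear of both and carry the pulley round the robot side of the press. The stand's guard side faces the drawers.
- roller_seat (a point): the place of the pulley's centre when its shaft lies on the rollers: middle of the four free-running steel rollers, 65 mm above the desk; axes as the stand's. Rollers: 24 mm diameter, in two pairs 44 mm either side along the stand's y, axes 28 mm apart in x and 54 mm above the desk, tops at 66 mm; the shaft sinks between the two of a pair and centres itself from up to 8 mm off. End plates behind them are 57 mm high.
- rack: wooden rack, fixed to the desk, base 130 x 62 x 10 mm, in which the pulley stands upright in a slot between two boards 35 mm high; origin under its middle on the desk; the pulley's shaft lies along its y axis.
- pulley_center (a point): centre of the aluminium pulley: disc 96 mm diameter, 14 mm thick, upright, with a hub of 24 mm diameter, 28 mm long, and a horizontal steel shaft of 12 mm diameter, 130 mm long, along this point's y axis. About 0.36 kg. It starts 62 mm above the desk, its top at 110 mm; pinch the disc across its 14 mm thickness at the top of the rim, closing along the shaft, about 10 mm deep (38 mm above the centre), and lift straight up.
- plug_side (a point): a point at the pulley's centre that tells where its heavy side is: its z axis points away from the heavy side, i.e. straight up when the heavy side is down. The heavy side is shown by a dark steel plug, 28 mm diameter, let into the disc 30 mm from the centre; it starts 1.2 to 2.4 rad away from straight down. On the rollers the pulley swings to and fro and comes to rest within about 4 s, heavy side down to within about 0.1 rad.

How it is judged (in metres and radians):
On the way, in this order (a step that is already met when the one before it is completed fails the run):
1. the guard door is swung wide open (value of joint guard above 1.6 rad), for 0.2 s.
2. the shaft lies on the four rollers, the heavy side not yet down (z of pulley_center in the frame of roller_seat between -0.005 and 0.005 m and horizontal distance between pulley_center and roller_seat below 0.018 m and angle between the y axis of pulley_center and the y axis of stand, either way round below 0.1 rad and angle between plug_side's own z axis and vertical above 0.5 rad), for 0.1 s.
At the end, for the whole second after the job is handed in: Shaft on all four rollers (centre within 4 mm of the seat in height, 5 mm across, 18 mm along the shaft, shaft parallel to the stand within 0.08 rad), heavy side within 0.25 rad of straight down and at rest, guard open by more than 1.6 rad, pulley released (z of pulley_center in the frame of roller_seat between -0.004 and 0.004 m and x of pulley_center in the frame of roller_seat between -0.005 and 0.005 m and y of pulley_center in the frame of roller_seat between -0.018 and 0.018 m and angle between the y axis of pulley_center and the y axis of stand, either way round below 0.08 rad and angle between plug_side's own z axis and vertical below 0.25 rad and value of joint guard above 1.6 rad and contact force between the fingers and pulley below 0.1 N and angular speed of pulley below 0.3 rad/s); the robot touches nothing.
It fails at once if the robot holds or pushes the pulley on the rollers while its heavy side comes down (distance between pulley_center and roller_seat below 0.02 m and angle between plug_side's own z axis and vertical below 0.3 rad and contact force between the fingers and pulley above 2 N).
It also fails if it takes over 59 s, if anything falls off the work surface, if the arm or the gripper's body presses on something with over 40 N, if the wrist force passes 120 N, or if a joint passes its speed limit or range.

## Working session

There is one attempt and no reset: what is moved stays moved. The work goes in short steps, Python scripts to look and compute and a tool call to move; the robot and the scene stay as the last step left them, time stands still between calls to the robot, and variables do not carry over. Pictures are saved under pics/ and viewed, at most 10 in all, crops included, and the job is handed in when it is done.

Besides the shell and the picture viewer there is one more tool, called after "Emit:" by a JSON object that holds its "name" and its "arguments", one argument or row to a line. step_arm: Moves the arm, as the interface text tells. Its arguments: {"type":"object","properties":{"fingers":{"type":"array","items":{"type":"number"}},"linear":{"type":"array","items":{"type":"array","items":{"type":"number"}}},"yaw":{"type":"array","items":{"type":"number"}},"force":{"type":"number"}},"required":["fingers","linear","yaw"]}

```bash
mkdir -p pics; cat > h.py <<'E'
import numpy as np, cv2
from cell import *
from scipy.spatial.transform import Rotation as R
def cal(n):
    c=get_calibration(n); f=192/np.tan(np.radians(c["vertical_fov"])/2)
    return f,c["cx"],c["cy"],cv2.Rodrigues(np.array(c["rvec"],float))[0],np.array(c["tvec"],float).ravel()
def cloud(n,d):
    f,cx,cy,Rm,t=cal(n); v,u=np.mgrid[:384,:512]
    P=np.stack([(u-cx)/f*d,(v-cy)/f*d,d],-1); W=(P-t)@Rm; W[d<=0]=np.nan; return W
def proj(n,p):
    f,cx,cy,Rm,t=cal(n); q=Rm@np.array(p,float)+t; return q[0]/q[2]*f+cx,q[1]/q[2]*f+cy
E
python3 - <<'E'
from h import *
s=read_state(); print({k:np.round(s[k],3) for k in ("time_s","position","tool_rot","gripper_width")}, tip_extent)
for n in ("scene","top"):
    im,d=grab_frame(n); cv2.imwrite(f"pics/{n}0.png",im); W=cloud(n,d); np.save(n+"0.npy",W)
    f,cx,cy,Rm,t=cal(n); print(n,"cam",-Rm.T@t)
    for th in ("guard_handle","guard","stand","rack","pulley_center","plug_side"):
        for r in cut_out(n,th)[:2]:
            m=r["region"]; p=W[m]; p=p[~np.isnan(p[:,0])]
            print(th,round(r["score"],2),np.round(r["pixel"]),m.sum(),np.round(np.median(p,0)) if len(p) else None,np.round(np.percentile(p,[3,97],axis=0)).tolist() if len(p) else None)
E
```

```text
{'time_s': np.float64(0.0), 'position': array([ 180.773, -597.794,  250.938]), 'tool_rot': array([-3.14 ,  0.   ,  0.294]), 'gripper_width': np.float64(91.57)} 25.0
scene cam [ 15.63920592 709.09482106 588.31060709]
guard_handle 0.87 [257. 238.] 2626 [358. 285.  75.] [[299.0, 226.0, 26.0], [431.0, 301.0, 95.0]]
guard_handle 0.25 [263. 244.] 4217 [345. 283.  54.] [[286.0, 200.0, 7.0], [437.0, 302.0, 80.0]]
guard 0.65 [255. 235.] 2603 [358. 285.  75.] [[299.0, 226.0, 27.0], [430.0, 301.0, 95.0]]
guard 0.43 [260. 242.] 4093 [344. 282.  56.] [[286.0, 202.0, 8.0], [435.0, 301.0, 80.0]]
stand 0.85 [262. 243.] 4128 [345. 283.  55.] [[286.0, 200.0, 8.0], [436.0, 302.0, 80.0]]
rack 0.65 [274. 188.] 611 [467.  79.  12.] [[448.0, 6.0, 7.0], [504.0, 113.0, 35.0]]
pulley_center 0.74 [275. 170.] 803 [475.  57.  70.] [[429.0, 11.0, 36.0], [522.0, 94.0, 108.0]]
pulley_center 0.32 [261. 244.] 4229 [345. 282.  53.] [[285.0, 198.0, 7.0], [437.0, 302.0, 79.0]]
plug_side 0.38 [285. 164.] 39 [470.  19.  62.] [[468.0, 7.0, 51.0], [472.0, 27.0, 72.0]]
top cam [350.20193506 179.05061112 946.51741716]
guard_handle 0.73 [210. 232.] 5814 [364. 242.  71.] [[288.0, 188.0, 5.0], [447.0, 300.0, 76.0]]
guard_handle 0.71 [200. 231.] 3099 [363. 260.  73.] [[300.0, 225.0, 70.0], [427.0, 294.0, 77.0]]
guard 0.6 [198. 228.] 3152 [363. 260.  73.] [[300.0, 224.0, 70.0], [427.0, 295.0, 77.0]]
stand 0.94 [212. 231.] 5789 [365. 242.  71.] [[289.0, 188.0, 5.0], [447.0, 298.0, 76.0]]
rack 0.77 [304. 173.] 1347 [469.  66.   9.] [[448.0, -12.0, 4.0], [514.0, 113.0, 44.0]]
pulley_center 0.57 [318. 169.] 1113 [478.  50.  70.] [[428.0, 9.0, 26.0], [537.0, 90.0, 108.0]]
```

```bash
python3 -c "
import cv2,numpy as np
cv2.imwrite('pics/both0.png',cv2.resize(cv2.imread('pics/scene0.png'),(800,600)))
cv2.imwrite('pics/top0b.png',cv2.resize(cv2.imread('pics/top0.png'),(800,600)))"
```

```text
(no output)
```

View pics/both0.png

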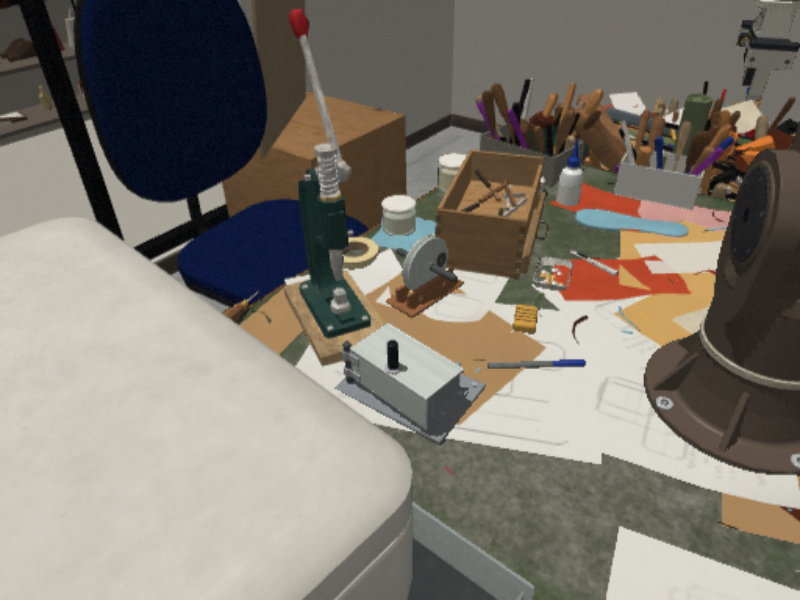

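View pics/top0b.png

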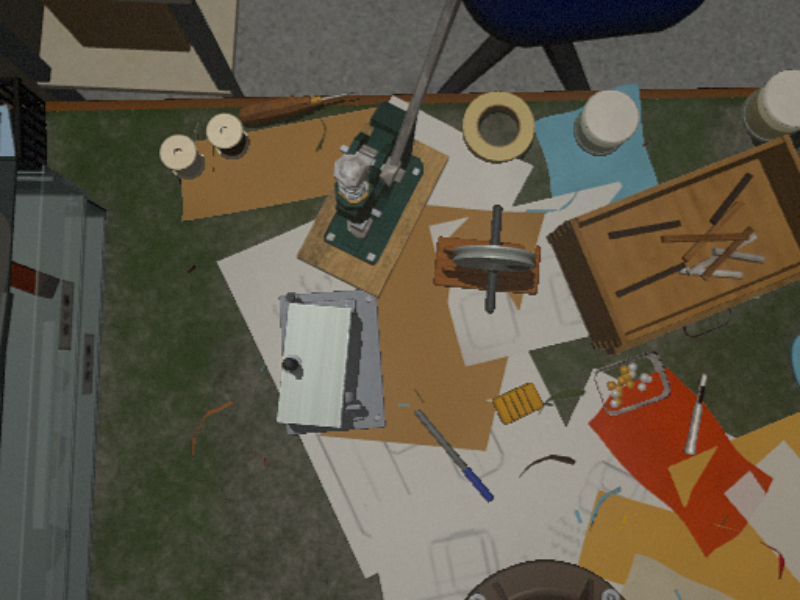

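```bash
python3 - <<'E'
from h import *
for n in ("top","scene"):
    W=np.load(n+"0.npy"); X,Y,Z=W[...,0],W[...,1],W[...,2]
    def sel(x0,x1,y0,y1,z0,z1): return W[(X>x0)&(X<x1)&(Y>y0)&(Y<y1)&(Z>z0)&(Z<z1)]
    def rect(p,l):
        if len(p)<5: print(n,l,len(p)); return
        r=cv2.minAreaRect(p[:,:2].astype(np.float32)); print(n,l,len(p),np.round(p.mean(0),1),'rect',np.round(r[0],1),np.round(r[1],1),round(r[2],1))
    k=sel(280,460,180,330,85,122); rect(k,'knob'); rect(sel(330,400,180,330,108,125),'knobtop')
    rect(sel(430,460,255,330,40,125),'hinge')
    rect(sel(280,440,215,310,68,80),'roof'); rect(sel(270,460,170,320,3,14),'base')
    rect(sel(440,520,0,110,80,115),'disc'); 
    s=sel(400,560,0,110,50,73)
    rect(s,'shaftish')
    rect(sel(430,530,-20,140,4,15),'rackbase')
    rect(sel(400,560,0,110,100,115),'disctop')
    rect(sel(420,446,0,110,50,73),'shaft near'); rect(sel(500,560,0,110,50,73),'shaft far')
for p in [(350,260,98),(437,290,98)]: print(proj("top",p),proj("scene",p))
im=cv2.imread("pics/top0.png"); cv2.imwrite("pics/topc.png",cv2.resize(im[120:290,160:360],None,fx=4,fy=3.5*4/3.5)[:600]) 
E
```

```text
top knob 66 [364.3 283.  111.6] rect [364.5 283.8] [13.1 12.1] 88.3
top knobtop 56 [364.2 283.8 114.1] rect [364.4 283.9] [12.9 11.8] 88.0
top hinge 81 [437.4 280.6  71.3] rect [438.9 274.1] [36.6 15.6] 88.5
top roof 3090 [363.  259.1  73.2] rect [366.2 260.3] [ 74.1 141.9] 83.5
top base 3246 [371.8 230.3   7.5] rect [364.9 245. ] [189.6 149.9] 0.1
top disc 459 [480.3  51.9  98.2] rect [481.   49.6] [86.3 14.7] 83.1
top shaftish 501 [477.8  51.2  65. ] rect [481.1  49.9] [ 83.3 103.2] 45.3
top rackbase 1590 [482.7  55.6   7.6] rect [480.2  59.9] [ 99.3 159.8] 0.1
top disctop 236 [481.   49.8 104.7] rect [481.2  49.9] [59.4 14.5] 82.8
top shaft near 95 [432.8  55.6  64.9] rect [433.4  55. ] [11.8 26.3] 82.1
top shaft far 153 [521.8  45.1  65. ] rect [522.1  44.7] [11.8 44.5] 83.4
scene knob 109 [360.7 286.6 104.5] rect [362.1 284.7] [11.3 13.2] 7.4
scene knobtop 47 [361.3 285.6 114.9] rect [362.3 284.7] [11.  13.2] 5.4
scene hinge 99 [436.8 286.6  64.2] rect [437.8 276.8] [30.  16.6] 83.8
scene roof 1683 [358.1 263.   75.1] rect [365.3 260.4] [ 75.9 142.1] 83.7
scene base 1788 [337.  269.8   8.5] rect [364.8 244.8] [149.9 189.2] 89.9
scene disc 300 [478.   56.3  95.3] rect [479.4  50.5] [88.  18.8] 83.1
scene shaftish 330 [470.9  56.6  63.7] rect [477.8  50.9] [102.6  79.7] 30.1
scene rackbase 771 [466.6  81.6   7.5] rect [479.9  60. ] [159.8  99.7] 89.9
scene disctop 110 [479.5  52.6 105.3] rect [480.4  50.6] [57.  17.3] 81.4
scene shaft near 43 [433.2  57.1  65.7] rect [433.   56.4] [10.4 25.5] 86.3
scene shaft far 30 [530.3  46.1  65.5] rect [530.   44.1] [ 9.7 20.7] 82.6
(np.float64(199.0997693183779), np.float64(240.64984875794823)) (np.float64(263.8144076810019), np.float64(222.96753544887997))
(np.float64(180.92817996846014), np.float64(190.63921266290282)) (np.float64(220.10686822031428), np.float64(214.0412502041763))
```

View pics/topc.png

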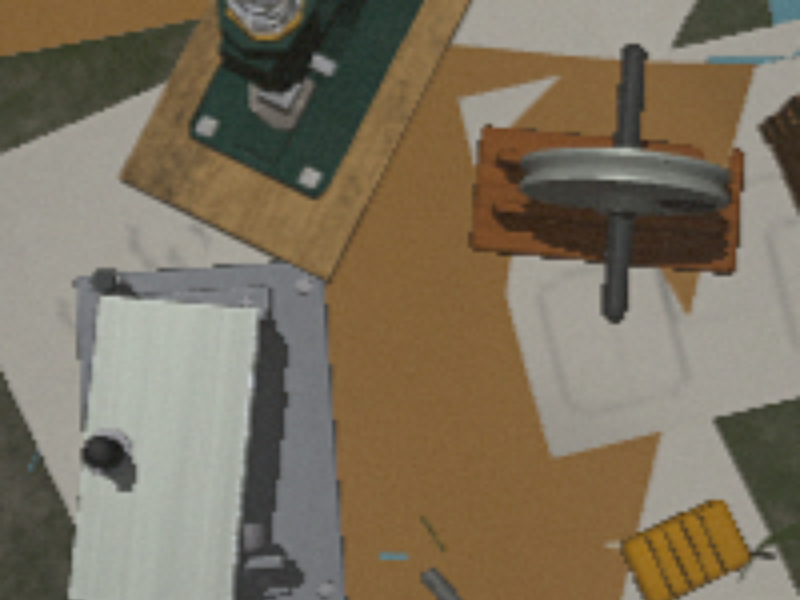

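```bash
python3 - <<'E'
from h import *
T=np.load("top0.npy"); S=np.load("scene0.npy")
P=np.concatenate([T.reshape(-1,3),S.reshape(-1,3)]); P=P[~np.isnan(P[:,0])]
print("max height map rows x 640..260, cols y 520..0 step 20")
print("      ",*[f"{y:4d}" for y in range(520,0,-20)])
for x in range(640,240,-20):
    print(x,*[f"{int(q[:,2].max()) if len(q:=P[(abs(P[:,0]-x)<=10)&(abs(P[:,1]-y)<=10)]) else -1:4d}" for y in range(520,0,-20)])
# stand base edge (right side) from gray mask
im=cv2.imread("pics/top0.png"); m=[r for r in cut_out("top","stand")] if False else None
b=im.astype(int); X,Y,Z=T[...,0],T[...,1],T[...,2]
g=(Z>3)&(Z<13)&(abs(b[...,0]-b[...,2])<22)&(b[...,1]<150)&(b[...,0]>=b[...,2]-2)&(X>270)&(X<460)&(Y>150)&(Y<320)
n,l,st,c=cv2.connectedComponentsWithStats(g.astype(np.uint8)); i=1+np.argmax(st[1:,4]); p=T[l==i]
print(st[i],cv2.minAreaRect(p[:,:2].astype(np.float32)))
# guard side view: hinge pin pixel at z 60..80
f,cx,cy,Rm,t=cal("top")
for z in (60,75,90):
    for px in((185.8,190),(185.5,233)):
        d=Rm.T@np.array([(px[0]-cx)/f,(px[1]-cy)/f,1]); o=-Rm.T@t; print(z,px,np.round(o+d*(z-o[2])/d[2],1))
q=P[(P[:,0]>425)&(P[:,0]<452)&(P[:,1]>272)&(P[:,1]<305)&(P[:,2]>60)]; print(len(q),q.mean(0),q.min(0),q.max(0))
s=T[(X>415)&(X<560)&(Y>25)&(Y<75)&(Z>58)&(Z<72)&((X<450)|(X>505))]
A=np.polyfit(s[:,0],s[:,1],1);print("shaft",A,s.min(0),s.max(0))
E
```

```text
max height map rows x 640..260, cols y 520..0 step 20
        520  500  480  460  440  420  400  380  360  340  320  300  280  260  240  220  200  180  160  140  120  100   80   60   40   20
640    5    4    5    3   52   54   52   54   54   52    5    4    6    6    6   22   24   37   24   22  433  433   20   20   19   19
620    3    4    4    5   54   53   53   52   53    4    6    6    5    7    6   25   40  221  219  380  399   24    7   20   20   20
600    4    4    3    4   53   55   51    5    4    6    4    5    6    7   14   29   39  231  229  369  369   24    5    5   17   20
580    4    4    5    5    4    6    5    6    5    4    5    5    6    6   25   38  254  236  322  342   33   21    6    6    8   12
560  237  230    3    5    3   13   11    9    7    6    6    4    5   24   28  259  266  265  313  313   24    6    6    6    6   10
540  237  231    4    4    4   13   12    4    3    3    4    6    8   24   38  303  303  270  282   24    7    6    6    7   69   14
520  237  230    4    3    4    5    4    4    4   14   13   11   23   26   40  304  304  267  267   25  
[... 1659 characters left out ...]
4    4    5    3    4    5    7    9    4    5    6    6    6    5    6    7    6   12   11    8    9    6    6
[ 183  185   64   93 2068] ((368.5279846191406, 243.92173767089844), (169.80047607421875, 119.2351303100586), 2.4761571884155273)
60 (185.8, 190) [441.8 286.2  60. ]
60 (185.5, 233) [364.3 287.7  60. ]
75 (185.8, 190) [440.3 284.4  75. ]
75 (185.5, 233) [364.1 285.9  75. ]
90 (185.8, 190) [438.7 282.5  90. ]
90 (185.5, 233) [363.8 284.1  90. ]
179 [434.77832357 284.01693627  71.94098166] [425.06323785 272.02749031  60.33413222] [447.14977338 292.31691335  79.35093281]
shaft [ -0.11708394 106.21555358] [417.16218143  36.59451482  58.40921336] [544.58899648  62.14701169  70.5876386 ]
```

Emit:
{"name": "step_arm", "arguments": {
  "fingers": [80,80,80,80,80,80,80,80,80,80,80,80],
  "linear": [
    [358,-255,-8],
    [358,-255,-8],
    [358,-255,-8],
    [358,-255,-8],
    [358,-255,-8],
    [358,-255,-8],
    [358,-255,-8],
    [358,-255,-8],
    [358,-255,-8],
    [459,-590,-8],
    [459,-590,-8],
    [459,-590,-8]
  ],
  "yaw": [-73,-73,-73,-73,-73,-73,-73,-73,-73,-73,-73,-73]
}}

```text
time_s: 1.9
position: [449.5, -98.7, 259.8]
tool_rot: [3.141, 0.0, 1.567]
ft_force: [1.4, 0.6, -0.5]
gripper_width: 80.3
grip_force: 0.0
```

```bash
cat >> h.py <<'E'
def go(*targets):
    "world targets (x,y,z,psi_deg) -> shift+yaw rows from the present pose"
    s=read_state(); p=np.array(s["position"]); Rt=R.from_euler("xyz",s["tool_rot"]); psi=np.degrees(s["tool_rot"][2])
    print("t",round(s["time_s"],2),"pos",np.round(p,1),"rot",np.round(np.degrees(s["tool_rot"]),1),"F",np.round(s["ft_force"],1),"w",round(s["gripper_width"],1),"gf",round(s["grip_force"],1),"j",np.round(s["joints"],2))
    for T in targets: print(T,np.round(Rt.inv().apply(np.array(T[:3])-p),1).tolist(),round(-((T[3]-psi+180)%360-180),1))
E
python3 - <<'E'
from h import *
go((440,100,260,100),(364,284.5,200,150),(363.7,284.4,160,179.9))
E
```

```text
t 1.9 pos [449.5 -98.7 259.8] rot [180.    0.   89.8] F [ 1.4  0.6 -0.5] w 80.3 gf 0.0 j [ 0.53  0.2  -0.5   1.91  0.11  1.05 -0.02]
(440, 100, 260, 100) [198.6, -10.2, -0.2] -10.2
(364, 284.5, 200, 150) [382.9, -86.8, 59.7] -60.2
(363.7, 284.4, 160, 179.9) [382.8, -87.1, 99.7] -90.1
```

Emit:
{"name": "step_arm", "arguments": {
  "fingers": [60,60,60,60,60,60,60,60,60,60,60,60],
  "linear": [
    [199,-10,0],
    [199,-10,0],
    [199,-10,0],
    [199,-10,0],
    [383,-87,60],
    [383,-87,60],
    [383,-87,60],
    [383,-87,60],
    [383,-87,60],
    [383,-87,100],
    [383,-87,100],
    [383,-87,100]
  ],
  "yaw": [-35,-35,-35,-35,-90,-90,-90,-90,-90,-90,-90,-90]
}}

```text
time_s: 3.1
position: [363.4, 282.5, 158.9]
tool_rot: [-3.141, -0.002, 3.14]
ft_force: [0.0, -0.3, 0.3]
gripper_width: 60.0
grip_force: 0.0
```

```bash
python3 - <<'E'
from h import *
go((363.7,284.4,107,179.9))
E
```

```text
t 3.1 pos [363.4 282.5 158.9] rot [-1.800e+02 -1.000e-01  1.799e+02] F [ 0.  -0.3  0.3] w 60.0 gf 0.0 j [-0.05  0.44 -0.94  2.02  0.46  0.9   0.33]
(363.7, 284.4, 107, 179.9) [-0.4, 1.9, 51.9] 0.0
```

Emit:
{"name": "step_arm", "arguments": {
  "fingers": [60,60,60,8,8,8,8,8,8],
  "linear": [
    [0,0,27],
    [0,0,52],
    [0,0,52],
    [0,0,52],
    [0,0,52],
    [0,0,52],
    [0,0,52],
    [0,0,52],
    [0,0,52]
  ],
  "yaw": [0,0,0,0,0,0,0,0,0],
  "force": 15
}}

```text
time_s: 4.0
position: [364.0, 282.8, 107.9]
tool_rot: [3.141, 0.0, 3.138]
ft_force: [0.3, 0.9, 1.2]
gripper_width: 16.8
grip_force: 0.0
```

```bash
python3 - <<'E'
from h import *
s=read_state(); x,y,z=s["position"]
hx,hy=440,284.5
r=np.hypot(x-hx,y-hy); a0=np.degrees(np.arctan2(y-hy,x-hx)); print(r,a0)
T=[]
for k in range(1,14):
    a=a0-8*k; T.append((hx+r*np.cos(np.radians(a)),hy+r*np.sin(np.radians(a)),z,179.9-8*k))
np.set_printoptions(suppress=True); go(*[tuple(map(float,np.round(t,1))) for t in T])
E
```

```text
76.05464559977379 -178.71206189129114
t 4.0 pos [364.  282.8 107.9] rot [180.    0.  179.8] F [0.3 0.9 1.2] w 16.8 gf 0.0 j [-0.11  0.51 -0.87  2.07  0.55  0.8   0.24]
(364.5, 293.4, 107.9, 171.9) [-0.5, 10.6, 0.0] 7.9
(366.4, 303.8, 107.9, 163.9) [-2.4, 21.0, 0.0] 15.9
(369.8, 313.9, 107.9, 155.9) [-5.7, 31.1, 0.1] 23.9
(374.6, 323.3, 107.9, 147.9) [-10.5, 40.5, 0.1] 31.9
(380.7, 332.1, 107.9, 139.9) [-16.6, 49.4, 0.1] 39.9
(387.9, 339.9, 107.9, 131.9) [-23.8, 57.2, 0.1] 47.9
(396.1, 346.6, 107.9, 123.9) [-31.9, 63.9, 0.1] 55.9
(405.1, 352.1, 107.9, 115.9) [-40.9, 69.4, 0.1] 63.9
(414.9, 356.3, 107.9, 107.9) [-50.7, 73.7, 0.1] 71.9
(425.1, 359.1, 107.9, 99.9) [-60.9, 76.5, 0.1] 79.9
(435.6, 360.4, 107.9, 91.9) [-71.4, 77.8, 0.1] 87.9
(446.2, 360.3, 107.9, 83.9) [-82.0, 77.8, 0.1] 95.9
(456.7, 358.7, 107.9, 75.9) [-92.5, 76.2, 0.1] 103.9
```

Emit:
{"name": "step_arm", "arguments": {
  "fingers": [8,8,8],
  "linear": [
    [0,0,0],
    [0,0,0],
    [0,0,0]
  ],
  "yaw": [0,0,0]
}}

```text
time_s: 4.3
position: [363.9, 282.8, 107.8]
tool_rot: [3.142, 0.0, 3.139]
ft_force: [-1.1, 0.3, 2.8]
gripper_width: 13.6
grip_force: 15.0
```

Gripped. Swing the first part of the arc.

Emit:
{"name": "step_arm", "arguments": {
  "fingers": [8,8,8,8,8,8],
  "linear": [
    [-0.5,10.6,0],
    [-2.4,21,0],
    [-5.7,31.1,0],
    [-10.5,40.5,0],
    [-16.6,49.4,0],
    [-23.8,57.2,0]
  ],
  "yaw": [8,16,24,32,40,48]
}}

```text
time_s: 4.9
position: [387.0, 340.6, 107.7]
tool_rot: [-3.141, -0.001, 2.296]
ft_force: [-2.1, -0.1, 3.3]
gripper_width: 13.4
grip_force: 15.0
```

```bash
python3 - <<'E'
from h import *
s=read_state(); z=s["position"][2]; T=[]
hx,hy,r,a0=440,284.5,76.3,-178.8
for k in range(7,15):
    a=a0-8*k; T.append(tuple(map(float,np.round((hx+r*np.cos(np.radians(a)),hy+r*np.sin(np.radians(a)),z,179.9-8*k),1))))
go(*T)
E
```

```text
t 4.9 pos [387.  340.6 107.7] rot [-180.    -0.   131.6] F [-2.1 -0.1  3.3] w 13.4 gf 15.0 j [-0.36  0.52 -0.63  1.96  0.42  0.8  -0.5 ]
(396.0, 346.8, 107.7, 123.9) [-1.3, 10.8, 0.0] 7.7
(405.1, 352.4, 107.7, 115.9) [-3.2, 21.3, 0.0] 15.7
(414.9, 356.6, 107.7, 107.9) [-6.5, 31.5, 0.0] 23.7
(425.2, 359.3, 107.7, 99.9) [-11.3, 41.0, 0.0] 31.7
(435.7, 360.7, 107.7, 91.9) [-17.2, 49.7, -0.0] 39.7
(446.4, 360.5, 107.7, 83.9) [-24.5, 57.6, -0.0] 47.7
(456.9, 358.9, 107.7, 75.9) [-32.7, 64.4, -0.0] 55.7
(467.1, 355.8, 107.7, 67.9) [-41.7, 70.0, -0.0] 63.7
```

Emit:
{"name": "step_arm", "arguments": {
  "fingers": [8,8,8,8,8,8,8,8],
  "linear": [
    [-1.3,10.8,0],
    [-3.2,21.3,0],
    [-6.5,31.5,0],
    [-11.3,41,0],
    [-17.2,49.7,0],
    [-24.5,57.6,0],
    [-32.7,64.4,0],
    [-32.7,64.4,0]
  ],
  "yaw": [8,16,24,32,40,48,56,56]
}}

```text
time_s: 5.7
position: [458.7, 359.8, 107.8]
tool_rot: [3.141, -0.003, 1.32]
ft_force: [1.1, 5.0, -0.6]
gripper_width: 13.8
grip_force: 15.0
```

Emit:
{"name": "step_arm", "arguments": {
  "fingers": [50,50,50,50,50,50,50,50,50],
  "linear": [
    [0,0,0],
    [0,0,0],
    [0,0,0],
    [0,0,0],
    [0,0,-40],
    [0,0,-80],
    [0,0,-120],
    [0,0,-160],
    [0,0,-160]
  ],
  "yaw": [0,0,0,0,0,0,0,0,0]
}}

```text
time_s: 6.6
position: [459.2, 360.4, 273.6]
tool_rot: [3.136, -0.008, 1.324]
ft_force: [0.6, 0.5, 0.2]
gripper_width: 50.1
grip_force: 0.0
```

```bash
python3 - <<'E'
from h import *
go((350,230,268,80),(440,52,260,83.3),(480.8,50,170,83.3),(480.8,50,106,83.3))
E
```

```text
t 6.6 pos [459.2 360.4 273.6] rot [179.7  -0.4  75.8] F [0.6 0.5 0.2] w 50.1 gf 0.0 j [-0.47  0.38 -0.4   1.63  0.16  1.16 -1.15]
(350, 230, 268, 80) [-153.2, -74.0, 4.0] -4.2
(440, 52, 260, 83.3) [-303.9, 56.7, 11.6] -7.5
(480.8, 50, 170, 83.3) [-296.5, 96.3, 101.8] -7.5
(480.8, 50, 106, 83.3) [-297.0, 95.9, 165.8] -7.5
```

Emit:
{"name": "step_arm", "arguments": {
  "fingers": [50,50,50,50,50,50,50,50,50,50,50,50],
  "linear": [
    [-153,-74,4],
    [-153,-74,4],
    [-153,-74,4],
    [-153,-74,4],
    [-304,57,12],
    [-304,57,12],
    [-304,57,12],
    [-304,57,12],
    [-304,57,12],
    [-296,96,80],
    [-296,96,80],
    [-296,96,80]
  ],
  "yaw": [-7.5,-7.5,-7.5,-7.5,-7.5,-7.5,-7.5,-7.5,-7.5,-7.5,-7.5,-7.5]
}}

```text
time_s: 7.8
position: [477.2, 47.6, 184.4]
tool_rot: [-3.136, 0.001, 1.454]
ft_force: [-0.6, -0.9, 0.5]
gripper_width: 50.1
grip_force: 0.0
```

```bash
python3 - <<'E'
from h import *
im,d=grab_frame("top"); im2,d2=grab_frame("scene"); W=cloud("top",d); W2=cloud("scene",d2)
cv2.imwrite("pics/v1.png",np.hstack([cv2.resize(im[90:384,100:400],(400,392)),cv2.resize(im2[90:384,120:420],(400,392))]))
for w in (W,W2):
    X,Y,Z=w[...,0],w[...,1],w[...,2]
    k=w[(X>400)&(X<520)&(Y>300)&(Y<420)&(Z>100)&(Z<125)]; print("knob",len(k),k.mean(0) if len(k) else 0)
go((480.8,50,106,83.3))
E
```

```text
knob 63 [458.10573276 358.61648996 113.0361025 ]
knob 71 [455.24764001 361.39850456 110.76115652]
t 7.9 pos [477.3  48.3 187.4] rot [-179.9    0.    83.4] F [0.1 0.6 1.1] w 50.2 gf 0.0 j [-0.01  0.29 -0.25  1.98  0.09  0.88 -0.42]
(480.8, 50, 106, 83.3) [2.1, 3.5, 81.4] 0.1
```

View pics/v1.png

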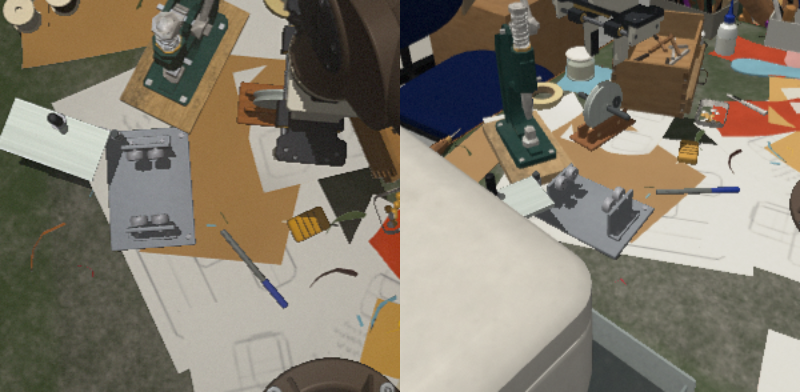

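Emit:
{"name": "step_arm", "arguments": {
  "fingers": [50,50,50,50,10,10,10,10,10,10,10,10],
  "linear": [
    [2,3.5,40],
    [2,3.5,70],
    [2,3.5,81],
    [2,3.5,81],
    [2,3.5,81],
    [2,3.5,81],
    [2,3.5,81],
    [2,3.5,81],
    [2,3.5,81],
    [2,3.5,81],
    [2,3.5,81],
    [2,3.5,81]
  ],
  "yaw": [0,0,0,0,0,0,0,0,0,0,0,0],
  "force": 45
}}

```text
time_s: 9.1
position: [482.2, 49.6, 107.0]
tool_rot: [3.141, -0.0, 1.454]
ft_force: [-0.2, -0.4, 6.0]
gripper_width: 13.4
grip_force: 45.0
```

```bash
python3 - <<'E'
from h import *
c=np.array([368.5,243.9]); u=np.array([np.cos(np.radians(2.48)),np.sin(np.radians(2.48))]); v=np.array([u[1],-u[0]])
for n in ("top","scene"):
    im,d=grab_frame(n); w=cloud(n,d).reshape(-1,3); w=w[~np.isnan(w[:,0])]
    l=np.c_[(w[:,:2]-c)@v,(w[:,:2]-c)@u,w[:,2]]
    for s in (-1,1):
        for a in (-1,1):
            q=l[(abs(l[:,0])<32)&(l[:,0]*a>0)&(abs(l[:,1]*s-44)<25)&(l[:,2]>59)&(l[:,2]<72)]
            print(n,"side",s,a,len(q),np.round(q.mean(0),1),np.round(q.min(0),1),np.round(q.max(0),1))
    q=l[(abs(l[:,0])<70)&(abs(l[:,1])<95)&(l[:,2]>2)&(l[:,2]<14)]
    print("base",np.round(np.percentile(q,[0.5,99.5],axis=0),1))
go()
E
```

```text
top side -1 -1 64 [-13.8 -43.6  62.4] [-24.1 -49.5  59.3] [ -4.2 -37.9  66.1]
top side -1 1 67 [ 14.  -44.1  62.2] [  4.5 -49.7  59.1] [ 24.  -38.1  67.3]
top side 1 -1 64 [-13.9  43.9  62.4] [-24.3  38.1  59. ] [-2.6 49.9 66.7]
top side 1 1 68 [13.8 43.9 62.2] [ 4.4 38.1 59.2] [22.9 54.9 67.5]
base [[-68.6 -93.2   2.1]
 [ 68.9  93.5  13.6]]
scene side -1 -1 52 [-15.9 -46.   63.3] [-24.7 -51.1  59.1] [ -3.1 -38.9  66.9]
scene side -1 1 51 [ 11.7 -46.   63.2] [  2.9 -55.7  59.1] [ 23.7 -38.7  67.1]
scene side 1 -1 48 [-16.3  42.   63.2] [-24.6  36.5  59.3] [-3.7 49.1 67.8]
scene side 1 1 44 [11.7 41.9 63.1] [ 3.4 36.6 59.2] [23.  50.3 66.9]
base [[-69.4 -94.5   2.2]
 [ 69.3  67.   13.8]]
t 9.2 pos [482.2  49.6 107. ] rot [180.   -0.   83.3] F [-0.4 -0.6  5.7] w 13.1 gf 45.0 j [-0.03  0.41 -0.23  2.06  0.14  0.69 -0.47]
```

Emit:
{"name": "step_arm", "arguments": {
  "fingers": [10,10,10,10,10,10,10],
  "linear": [
    [0,0,0],
    [0,0,-15],
    [0,0,-40],
    [0,0,-75],
    [0,0,-110],
    [0,0,-125],
    [0,0,-125]
  ],
  "yaw": [0,0,0,0,0,0,0],
  "force": 60
}}

```text
time_s: 9.9
position: [482.7, 49.7, 233.3]
tool_rot: [3.139, -0.001, 1.454]
ft_force: [-0.7, -0.5, -3.5]
gripper_width: 13.4
grip_force: 59.9
```

```bash
python3 - <<'E'
from h import *
go((400,100,232,86),(350,180,232,90),(368.5,243.9,232,92.5))
E
```

```text
t 9.9 pos [482.7  49.7 233.3] rot [179.8  -0.   83.3] F [-0.7 -0.5 -3.5] w 13.4 gf 59.9 j [ 0.    0.24 -0.26  1.91  0.07  0.99 -0.41]
(400, 100, 232, 86) [40.3, -88.0, 1.1] -2.7
(350, 180, 232, 90) [114.0, -147.0, 0.9] -6.7
(368.5, 243.9, 232, 92.5) [179.6, -136.0, 1.0] -9.2
```

Emit:
{"name": "step_arm", "arguments": {
  "fingers": [10,10,10,10,10,10,10,10,10,10,10,10],
  "linear": [
    [6,-13,0],
    [16,-35,0],
    [29,-63,0],
    [44,-88,0],
    [62,-108,0],
    [82,-125,0],
    [102,-138,0],
    [125,-143,0],
    [148,-142,0],
    [166,-139,0],
    [177,-137,0],
    [180,-136,0]
  ],
  "yaw": [-0.5,-1,-2,-3,-4,-5,-6,-7,-8,-8.7,-9.2,-9.2]
}}

```text
time_s: 11.1
position: [367.6, 244.8, 231.0]
tool_rot: [-3.14, 0.0, 1.616]
ft_force: [-0.2, -0.9, -3.1]
gripper_width: 13.9
grip_force: 59.9
```

```bash
python3 - <<'E'
from h import *
c=np.array([368.5,243.9]); u=np.array([np.cos(np.radians(2.48)),np.sin(np.radians(2.48))]); v=np.array([u[1],-u[0]])
go((368.5,243.9,113,92.5))
ims=[]
for n in ("top","scene"):
    im,d=grab_frame(n); w=cloud(n,d); ims.append(cv2.resize(im[60:360,120:420],(400,400)))
    r=cut_out(n,"pulley_center")
    if r: print(n,r[0]["score"],r[0]["pixel"],r[0]["region"].sum())
    w=w.reshape(-1,3); w=w[~np.isnan(w[:,0])]
    l=np.c_[(w[:,:2]-c)@v,(w[:,:2]-c)@u,w[:,2]]
    for s in (-1,1):
        q=l[(abs(l[:,0])<30)&(abs(l[:,1]*s-45)<25)&(l[:,2]>165)&(l[:,2]<215)]
        if len(q)>5: print("shaft",s,len(q),np.round(q.mean(0),1),np.round(q.min(0),1),np.round(q.max(0),1),"fit",np.round(np.polyfit(q[:,1],q[:,0],1),3),np.round(np.polyfit(q[:,1],q[:,2],1),3))
    q=l[(abs(l[:,0])<60)&(abs(l[:,1])<12)&(l[:,2]>125)&(l[:,2]<225)]
    print("disc",len(q),np.round(q.mean(0),1),np.round(q.min(0),1),np.round(q.max(0),1))
cv2.imwrite("pics/v2.png",np.hstack(ims))
E
```

```text
t 11.1 pos [367.6 244.8 231. ] rot [-179.9    0.    92.6] F [-0.2 -0.9 -3.1] w 13.9 gf 59.9 j [-0.31  0.2  -0.46  1.99  0.1   0.97 -0.77]
(368.5, 243.9, 113, 92.5) [-0.9, 1.0, 118.0] 0.1<stdin>:15: RuntimeWarning: Mean of empty slice.
  ret = um.true_divide(
Traceback (most recent call last):
ValueError: zero-size array to reduction operation minimum which has no identity
```

```bash
python3 - <<'E'
from h import *
c=np.array([368.5,243.9]); u=np.array([np.cos(np.radians(2.48)),np.sin(np.radians(2.48))]); v=np.array([u[1],-u[0]])
n="scene"
im,d=grab_frame(n); w=cloud(n,d); cv2.imwrite("pics/v2.png",cv2.resize(im[100:300,170:390],(660,600)))
w=w.reshape(-1,3); w=w[~np.isnan(w[:,0])]
l=np.c_[(w[:,:2]-c)@v,(w[:,:2]-c)@u,w[:,2]]
for s in (-1,1):
    q=l[(abs(l[:,0])<30)&(abs(l[:,1]*s-45)<25)&(l[:,2]>165)&(l[:,2]<205)]
    if len(q)>5: print("shaft",s,len(q),np.round(q.mean(0),1),np.round(q.min(0),1),np.round(q.max(0),1),"fit",np.round(np.polyfit(q[:,1],q[:,0],1),3),np.round(np.polyfit(q[:,1],q[:,2],1),3))
q=l[(abs(l[:,0])<60)&(abs(l[:,1])<12)&(l[:,2]>125)&(l[:,2]<225)]
print("disc",len(q),np.round(q.mean(0),1) if len(q) else 0,np.round(np.percentile(q,[1,99],axis=0),1) if len(q) else 0)
E
```

```text
shaft -1 153 [ -1.6 -44.  189.6] [ -5.8 -66.5 182.7] [  5.7 -20.4 193.8] fit [-0.017 -2.352] [2.00000e-03 1.89724e+02]
shaft 1 81 [ -1.8  45.9 189.2] [ -5.4  30.9 182.3] [  5.2  60.3 193.5] fit [ 0.013 -2.459] [-1.00000e-02  1.89683e+02]
disc 893 [-14.2  -6.1 186.5] [[-46.  -11.5 142.2]
 [ 46.6   5.5 224.1]]
```

View pics/v2.png

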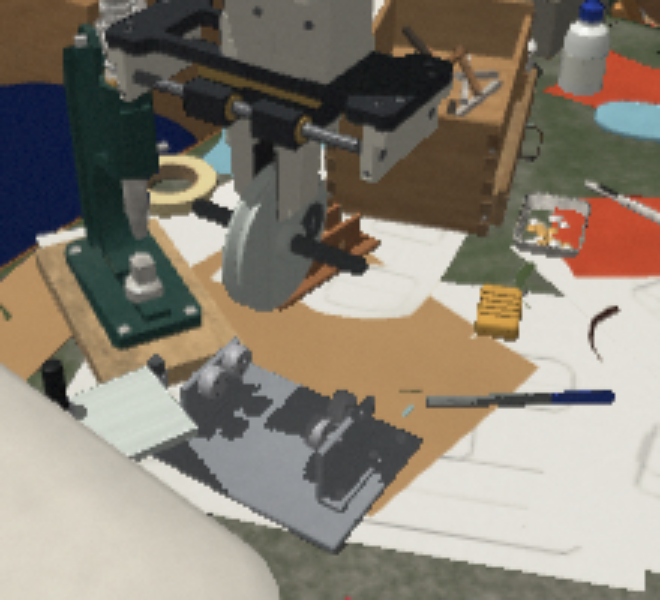

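Emit:
{"name": "step_arm", "arguments": {
  "fingers": [10,10,10,10,10,10,10,10],
  "linear": [
    [-0.5,0.5,15],
    [-0.5,0.5,45],
    [-0.5,0.5,75],
    [-0.5,0.5,98],
    [-0.5,0.5,108],
    [-0.5,0.5,114],
    [-0.5,0.5,116],
    [-0.5,0.5,116]
  ],
  "yaw": [0,0,0,0,0,0,0,0]
}}

```text
time_s: 12.05
position: [368.7, 243.8, 116.3]
tool_rot: [3.141, -0.0, 1.615]
ft_force: [0.5, 0.0, -4.0]
gripper_width: 13.9
grip_force: 59.9
```

```bash
python3 - <<'E'
from h import *
c=np.array([368.5,243.9]); u=np.array([np.cos(np.radians(2.48)),np.sin(np.radians(2.48))]); v=np.array([u[1],-u[0]])
go((368.5,243.9,110,92.5))
n="scene"
im,d=grab_frame(n); w=cloud(n,d); cv2.imwrite("pics/v3.png",cv2.resize(im[160:300,190:350],(685,600)))
w=w.reshape(-1,3); w=w[~np.isnan(w[:,0])]
l=np.c_[(w[:,:2]-c)@v,(w[:,:2]-c)@u,w[:,2]]
for a,b in ((-68,-52),(-36,-20),(20,36),(52,68)):
    q=l[(abs(l[:,0])<14)&(l[:,1]>a)&(l[:,1]<b)&(l[:,2]>60)&(l[:,2]<90)]
    if len(q)>5: print("shaft",a,len(q),np.round(q.mean(0),1),np.round(q.min(0),1),np.round(q.max(0),1))
E
```

```text
t 12.05 pos [368.7 243.8 116.3] rot [179.9  -0.   92.5] F [ 0.5  0.  -4. ] w 13.9 gf 59.9 j [-0.37  0.36 -0.42  2.13  0.23  0.69 -0.9 ]
(368.5, 243.9, 110, 92.5) [0.1, -0.2, 6.3] 0.0
shaft -68 42 [ -1.  -58.9  74.8] [ -6.7 -65.4  67.7] [  6.1 -52.8  78.5]
shaft -36 44 [ -1.5 -28.   75.5] [ -5.6 -35.6  68.9] [  6.  -20.5  79.4]
shaft 20 17 [-1.5 32.9 74.7] [-6.6 29.2 67.1] [ 4.7 36.  77.5]
shaft 52 25 [-1.3 57.2 74.3] [-5.5 52.4 66.8] [ 3.9 64.1 77.9]
```

View pics/v3.png

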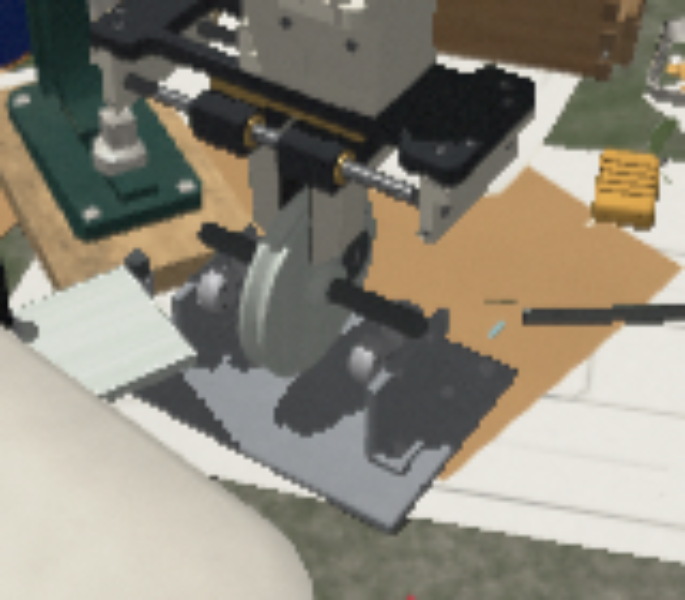

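Emit:
{"name": "step_arm", "arguments": {
  "fingers": [10,10,10,10,10],
  "linear": [
    [0,0,3],
    [0,0,4.5],
    [0,0,5.5],
    [0,0,6],
    [0,0,6]
  ],
  "yaw": [0,0,0,0,0]
}}

```text
time_s: 12.6
position: [368.5, 244.5, 110.0]
tool_rot: [3.141, -0.001, 1.615]
ft_force: [-0.6, 2.8, -0.2]
gripper_width: 13.9
grip_force: 60.0
```

Emit:
{"name": "step_arm", "arguments": {
  "fingers": [10,10,50,50,50,50,50,50,50,50,50,50],
  "linear": [
    [0,0,0.3],
    [0,0,0.3],
    [0,0,0.3],
    [0,0,0.3],
    [0,0,0.3],
    [0,0,0.3],
    [0,0,-20],
    [0,0,-60],
    [0,0,-100],
    [0,0,-140],
    [0,0,-150],
    [0,0,-150]
  ],
  "yaw": [0,0,0,0,0,0,0,0,0,0,0,0]
}}

```text
time_s: 13.8
position: [369.0, 244.0, 261.1]
tool_rot: [3.139, -0.001, 1.614]
ft_force: [0.6, -0.2, -1.0]
gripper_width: 49.6
grip_force: 0.0
```

Emit:
{"name": "step_arm", "arguments": {
  "fingers": [50,50,50,50,50,50,50,50,50,50,50,50],
  "linear": [
    [-170,0,0],
    [-170,0,0],
    [-170,0,0],
    [-170,0,0],
    [-170,0,0],
    [-170,80,0],
    [-170,80,0],
    [-170,80,0],
    [-170,80,0],
    [-170,80,0],
    [-170,80,0],
    [-170,80,0]
  ],
  "yaw": [0,0,0,0,0,0,0,0,0,0,0,0]
}}

```text
time_s: 15.0
position: [455.0, 77.5, 259.8]
tool_rot: [-3.142, 0.0, 1.615]
ft_force: [0.0, -0.3, 0.6]
gripper_width: 50.0
grip_force: 0.0
```

Emit:
{"name": "step_arm", "arguments": {
  "fingers": [50,50,50,50,50,50,50,50,50,50,50,50],
  "linear": [
    [0,0,0],
    [0,0,0],
    [0,0,0],
    [0,0,0],
    [0,0,0],
    [0,0,0],
    [0,0,0],
    [0,0,0],
    [0,0,0],
    [0,0,0],
    [0,0,0],
    [0,0,0]
  ],
  "yaw": [0,0,0,0,0,0,0,0,0,0,0,0]
}}

```text
time_s: 16.2
position: [455.7, 77.3, 259.7]
tool_rot: [-3.142, 0.0, 1.615]
ft_force: [0.2, 0.8, 0.5]
gripper_width: 50.4
grip_force: 0.0
```

Emit:
{"name": "step_arm", "arguments": {
  "fingers": [50,50,50,50,50,50,50,50,50,50,50,50],
  "linear": [
    [0,0,0],
    [0,0,0],
    [0,0,0],
    [0,0,0],
    [0,0,0],
    [0,0,0],
    [0,0,0],
    [0,0,0],
    [0,0,0],
    [0,0,0],
    [0,0,0],
    [0,0,0]
  ],
  "yaw": [0,0,0,0,0,0,0,0,0,0,0,0]
}}

```text
time_s: 17.4
position: [455.7, 77.3, 259.7]
tool_rot: [-3.142, 0.0, 1.615]
ft_force: [0.0, 0.1, -0.1]
gripper_width: 49.9
grip_force: 0.0
```

```bash
cat > chk.py <<'E'
from h import *
c=np.array([368.5,243.9]); u=np.array([np.cos(np.radians(2.48)),np.sin(np.radians(2.48))]); v=np.array([u[1],-u[0]])
go(); ims=[]
for n in ("top","scene"):
    im,d=grab_frame(n); w=cloud(n,d); ims.append(cv2.resize(im[155:295,150:310] if n=="top" else im[170:310,190:350],(400,350)))
    w=w.reshape(-1,3); w=w[~np.isnan(w[:,0])]
    l=np.c_[(w[:,:2]-c)@v,(w[:,:2]-c)@u,w[:,2]]
    for a,b in ((-68,-52),(-36,-20),(20,36),(52,68)):
        q=l[(abs(l[:,0])<10)&(l[:,1]>a)&(l[:,1]<b)&(l[:,2]>60)&(l[:,2]<90)]
        if len(q)>5: print(n,"shaft",a,len(q),np.round(q.mean(0),1),np.round(q.min(0),1),np.round(q.max(0),1))
    q=l[(abs(l[:,0])<60)&(abs(l[:,1])<14)&(l[:,2]>85)&(l[:,2]<125)]
    print(n,"disc",len(q),np.round(q.mean(0),1),np.round(np.percentile(q,[1,99],axis=0),1))
import sys
cv2.imwrite("pics/%s.png"%sys.argv[1],np.hstack(ims))
E
python3 chk.py v4
```

```text
t 17.4 pos [455.7  77.3 259.7] rot [-180.     0.    92.5] F [ 0.   0.1 -0.1] w 49.9 gf 0.0 j [-0.02  0.18 -0.3   1.92  0.06  1.05 -0.31]
top shaft -68 40 [ -0.1 -58.1  67.3] [ -5.2 -64.1  62.1] [  5.5 -52.8  72.1]
top shaft -36 59 [  0.1 -28.5  67.9] [ -6.4 -35.9  62.4] [  5.7 -20.1  74.2]
top shaft 20 58 [ 0.2 28.1 67.7] [-5.3 20.9 61.8] [ 5.6 36.  71.4]
top shaft 52 39 [-0.1 58.3 67.3] [-5.2 53.  61.1] [ 5.6 64.5 71.5]
top disc 396 [  1.    0.3 102.6] [[-41.1  -6.6  85.8]
 [ 40.2   7.3 112.3]]
scene shaft -68 39 [ -2.2 -59.2  68.4] [ -6.2 -65.3  62.6] [  3.1 -52.5  73. ]
scene shaft -36 45 [ -2.2 -28.2  68.8] [ -7.6 -35.9  60.2] [  6.1 -20.1  72.9]
scene shaft 20 18 [-2.3 32.5 68.4] [-5.9 29.  62.5] [ 3.6 36.  72.1]
scene shaft 52 22 [-2.4 57.1 68.1] [-5.2 52.5 61.3] [ 3.4 63.4 72.5]
scene disc 391 [ -8.1  -2.9 100.1] [[-41.2  -8.   85.3]
 [ 36.8   6.9 113.1]]
```

View pics/v4.png

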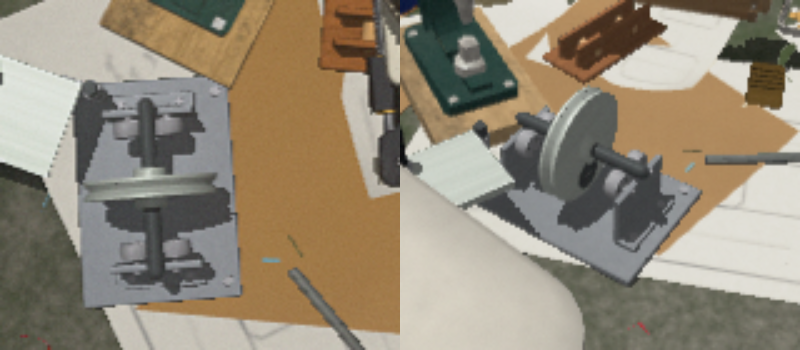

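The pulley sits on all four rollers. In the right-hand view its dark plug is at the bottom, near (588,180), and the guard is open. I'll let it settle a little longer.

Emit:
{"name": "step_arm", "arguments": {
  "fingers": [50,50,50,50,50,50,50,50,50,50,50,50],
  "linear": [
    [0,0,0],
    [0,0,0],
    [0,0,0],
    [0,0,0],
    [0,0,0],
    [0,0,0],
    [0,0,0],
    [0,0,0],
    [0,0,0],
    [0,0,0],
    [0,0,0],
    [0,0,0]
  ],
  "yaw": [0,0,0,0,0,0,0,0,0,0,0,0]
}}

```text
time_s: 18.7
position: [455.7, 77.4, 259.7]
tool_rot: [3.142, 0.0, 1.615]
ft_force: [0.7, -0.4, -0.1]
gripper_width: 50.0
grip_force: 0.0
```

Emit:
{"name": "step_arm", "arguments": {
  "fingers": [50,50,50,50,50,50,50,50,50,50,50,50],
  "linear": [
    [0,0,0],
    [0,0,0],
    [0,0,0],
    [0,0,0],
    [0,0,0],
    [0,0,0],
    [0,0,0],
    [0,0,0],
    [0,0,0],
    [0,0,0],
    [0,0,0],
    [0,0,0]
  ],
  "yaw": [0,0,0,0,0,0,0,0,0,0,0,0]
}}

```text
time_s: 19.9
position: [455.7, 77.3, 259.7]
tool_rot: [-3.142, 0.0, 1.615]
ft_force: [-1.0, -0.1, 0.2]
gripper_width: 50.1
grip_force: 0.0
```

```bash
python3 - <<'E'
from h import *
a,_=grab_frame("scene")
for _ in range(8): b,_=grab_frame("scene")
x,y=np.s_[205:265],np.s_[240:285]
print(np.abs(a[x,y].astype(int)-b[x,y]).mean(), np.abs(a[300:360,100:200].astype(int)-b[300:360,100:200]).mean())
cv2.imwrite("pics/v5.png",cv2.resize(b[195:270,235:310],(600,600)))
E
```

```text
1.2820987654320988 1.026888888888889
```

View pics/v5.png

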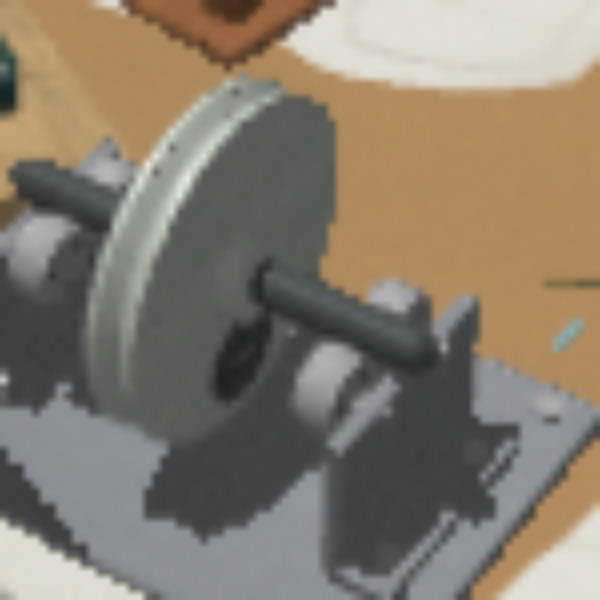

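```bash
python3 - <<'E'
from h import *
c=np.array([368.5,243.9]); u=np.array([np.cos(np.radians(2.48)),np.sin(np.radians(2.48))]); v=np.array([u[1],-u[0]])
for a in (-.3,-.15,0,.15,.3):
    p=c-7*u+30*np.sin(a)*v; print(a,np.round(proj("scene",(*p,65-30*np.cos(a))),1))
E
```

```text
-0.3 [261.8 241.4]
-0.15 [263.  240.6]
0 [264.2 239.4]
0.15 [265.4 238.1]
0.3 [266.6 236.5]
```

```bash
python3 -c "
from cell import *
print(finish_job())"
```

```text
the job is handed in; nothing more can be done
None
```

The job is handed in, with no verdict returned: the guard is open about 1.97 rad, and the pulley, released onto the four rollers, turned by itself and stopped with its heavy side down, as the last camera pictures show.

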